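# Call the apprentice and point out the doming pair

## Robot

A 6-joint arm with a two-finger parallel gripper is mounted at the origin on the work surface. World frame = base frame: x ahead of the robot, y to its left, z up, the work surface at z = 0. Lengths are in m, angles in degrees, forces in N, time in s.
With the tool pointing down it reaches from about 0.4 to 0.825 m from the base axis. Payload 7 kg.
Tool frame: the origin (TCP) lies between the finger pads, 19 mm behind the fingertips; this is the grasp point; z points along the fingers, y is the line along which they close (so a half turn about z gives the same grasp; the last joint's range is limited). The gripper opens to 88 mm and grips with 3 to 60 N. Pads are 19 mm wide; open, the fingers measure 130 mm over their backs; the gripper's body (78 mm by 193 mm) begins 47 mm behind the grasp point.
Start: joints at [89.387, 20.546, 0.682, 0, -70.136, -16.507], TCP at [0.199, 0.645, 0.245] pointing down, gripper open.
Joint ranges: [-176.03, 176.03], [-82.01, 121.73], [-58.28, 71.71], [-173.87, 95.51], [-174.79, -0.11], [-173.66, 173.66]. Speed limits (degrees/s): [136.94, 136.94, 172.46, 180, 180, 180].

## Interface

Orientations are given as [roll, pitch, yaw] about the fixed x, y, z axes, in that order (R = Rz(yaw) Ry(pitch) Rx(roll)).
In Python, from plant import ctrl gives the robot as it stands.
- The arm moves only by the tool apply_moves, never from a script. Its argument "targets" is a list of rows, each an object with "travel": the shift along the tool's x, y, z in mm, a list of three; "roll": the turn about the tool's z in degrees; "jaw": the finger opening in mm, from 0 to 87.6. In form: [{"travel": [tx, ty, tz], "roll": roll, "jaw": jaw}, ...]. A call has 1 to 10 rows; each row shifts and turns the commanded pose from where the row before left it, along the tool's axes as they then stand; what a row does not reach is not made up. A row lasts 1/10 s, in which the tool goes at most 50 mm and 8.59 degrees, less where a joint would pass 70% of its speed; a pose out of reach is approached as far as the arm can. A call with a gripper value outside its range is refused whole. The fingers move at their own pace and stop on an object; the grip force is fixed at half the most. Time passes only in rows, so rows that do not move let the fingers close. It gives the time, the measured TCP pose, the force, the opening and the grip force at its end, in the units of the state.
- ctrl.get_obs(): the state, without advancing time (a new reading comes with each control period).
- ctrl.snapshot(name): name is "side" or "top"; returns the picture (480x640x3 uint8, red, green, blue); there is no depth.
- ctrl.calibration(name): a dict with "K" (3x3 intrinsics, pixels), "dist_coeffs" ([k1, k2, p1, p2, k3] as OpenCV has them; the pictures are not rectified), "extrinsics" (4x4, takes a point from camera to world coordinates). Camera axes: x right, y down, z forward; pixel columns grow to the right and rows downward; lengths in m; the calibration is good to about 2 mm. A picture is of the moment at which its call begins. calibration takes no time and is no camera call.
- ctrl.close_job(): hands the job in; it is judged then, once.
The state is a dict: "clock": time; "joint_pos": joint angles; "qvel": joint speeds; "tau": joint torques, N m; "tool_pos": TCP position; "orientation": TCP orientation; "force": force on the tool from outside, world axes, zero at the start; "moment": the same for the moment, N m; "opening": finger opening in m; "gripper_force": force on a finger pad.
Only numpy, scipy, OpenCV 4.12 (cv2) and the standard library are available. Lean on these libraries where they do the work, as an engineer would, in place of code of your own. Each camera call takes 0.05 s, during which the arm holds its last target. There are 200 camera calls.

## Task

Press the call button on its little box all the way down to ring for the apprentice. Then show which tools to use: hold the fingertips just above the ball of the largest doming punch in the wooden stand for two seconds, and after that just above the largest hollow in the steel block, and finish while still pointing there. Touch nothing but the button: lift nothing, knock nothing, and come in from well above, never bringing the fingertips down close over a wrong punch or hollow.

Things in the scene. Friction and masses are not known exactly. Their poses are not given: they have to be found in the camera images.
- call_button_top (a point): centre of the top face of the steel push button, 36 mm across, in a black housing on a small aluminium box 80 x 80 x 35 mm that is fixed to the bench. At rest this point is 57 mm above the bench; it moves down with the button. Pressed straight down
- call_button (a joint): travel of the call button, m: 0 up, 0.006 fully down; it springs back. Fully down takes about 5 N; it counts as pressed beyond 0.005
- stand: wooden punch stand, block 60 x 170 x 45 mm, fixed; origin at the centre of its underside, y along its length. Three holes at y = -52, 0 and 52 mm each hold one punch; which punch is in which hole varies
- punch_large_top (a point): top of the steel ball of the largest doming punch (ball 30 mm across on a 10 mm shank, 85 mm long overall, ball up, standing loose in a hole of the wooden stand). Top about 97 mm above the bench. z is up
- punch_medium_top (a point): top of the steel ball of the medium doming punch (ball 22 mm across on a 10 mm shank, 85 mm long overall, ball up, standing loose in a hole of the wooden stand). Top about 97 mm above the bench. z is up
- punch_small_top (a point): top of the steel ball of the smallest doming punch (ball 14 mm across on a 10 mm shank, 85 mm long overall, ball up, standing loose in a hole of the wooden stand). Top about 97 mm above the bench. z is up
- punch_large: the largest punch, 150 g; origin at its foot (12 mm above the bench), z along the shank to the ball
- punch_medium: the medium punch, 90 g; origin at its foot, z along the shank to the ball
- punch_small: the smallest punch, 60 g; origin at its foot, z along the shank to the ball
- block: steel doming block 100 x 100 x 28 mm, fixed, at any yaw, beyond the button from the stand, on the robot's left or right; origin at the centre of its underside. Four round hollows in its top, one per corner
- hollow_large (a point): largest round hollow of the doming block, 34 mm across and 10 mm deep with a flat floor; this point is the centre of its mouth, level with the block's top face, at x=24, y=24 mm in the block's frame
- hollow_medium (a point): second round hollow of the doming block, 25 mm across and 10 mm deep with a flat floor; this point is the centre of its mouth, level with the block's top face, at x=-24, y=24 mm in the block's frame
- hollow_small (a point): third round hollow of the doming block, 18 mm across and 10 mm deep with a flat floor; this point is the centre of its mouth, level with the block's top face, at x=-24, y=-24 mm in the block's frame
- hollow_tiny (a point): smallest round hollow of the doming block, 12 mm across and 10 mm deep with a flat floor; this point is the centre of its mouth, level with the block's top face, at x=24, y=-24 mm in the block's frame
- call_box: the aluminium box under the call button; origin at the centre of its underside
- jar: bystander: glass jar with steel lid, 60 mm across, 75 mm high; origin at the centre of its underside
- hammer: bystander: hammer lying flat, 240 mm long; its x runs along the handle to the head
- file: bystander: hand file with wooden handle lying flat, 215 mm long, 24 mm high; its x runs along it to the tip
- tin: bystander: flat aluminium tin 56 mm across, 22 mm high; origin at the centre of its underside
There are look-alikes about, which are no part of the job. Leave any blue or yellow look-alike of the punch_large alone.

How it is judged (in metres and radians):
On the way, in this order (a step that is already met when the one before it is completed fails the run):
1. the call button is pressed down past 5 mm (value of joint call_button above 0.005 m), for 0.05 s.
2. the tool point dwells for 1.5 s above the largest punch's ball, within 18 mm sideways and 15 to 80 mm above it, the button being up again (horizontal distance between the grasp point and punch_large_top below 0.018 m and z of the grasp point in the frame of punch_large_top between 0.015 and 0.08 m and value of joint call_button below 0.0015 m), for 1.5 s.
At the end, for the whole second after the job is handed in: the TCP stays over the largest hollow, within 18 mm sideways of its centre and 15 to 80 mm above its mouth; the button is up (under 1.5 mm); the punches are still and upright (0.15 rad), their tops and the bystanders within 10 mm of the start (horizontal distance between the grasp point and hollow_large below 0.018 m and z of the grasp point in the frame of hollow_large between 0.015 and 0.08 m and value of joint call_button below 0.0015 m and distance of each of punch_small_top, punch_medium_top, punch_large_top, jar, hammer, file, tin from where it was at the start of the episode below 0.01 m and angle between each of punch_small, punch_medium, punch_large's own z axis and vertical below 0.15 rad and linear speed of each of punch_small, punch_medium, punch_large below 0.02 m/s); the robot touches nothing.
It fails at once if a punch, the stand or the doming block is touched (contact force between any of the fingers, the arm and punch_small above 0.3 N or contact force between any of the fingers, the arm and punch_medium above 0.3 N or contact force between any of the fingers, the arm and punch_large above 0.3 N or contact force between any of the fingers, the arm and stand above 0.3 N or contact force between any of the fingers, the arm and block above 0.3 N).
It fails at once if a bystander (jar, hammer, file, tin) is touched or moved over 10 mm (contact force between any of the fingers, the arm and jar above 0.3 N or contact force between any of the fingers, the arm and hammer above 0.3 N or contact force between any of the fingers, the arm and file above 0.3 N or contact force between any of the fingers, the arm and tin above 0.3 N or distance of any of jar, hammer, file, tin from where it was at the start of the episode above 0.01 m).
It fails at once if a punch is moved, lifted or tipped: its top over 10 mm from the start (distance of any of punch_small_top, punch_medium_top, punch_large_top from where it was at the start of the episode above 0.01 m).
It fails at once if the tool point comes down close above a wrong punch or hollow (within 12 mm sideways and less than 50 mm above it) ((horizontal distance between the grasp point and punch_small_top below 0.012 m and z of the grasp point in the frame of punch_small_top between -0.02 and 0.05 m) or (horizontal distance between the grasp point and punch_medium_top below 0.012 m and z of the grasp point in the frame of punch_medium_top between -0.02 and 0.05 m) or (horizontal distance between the grasp point and hollow_medium below 0.012 m and z of the grasp point in the frame of hollow_medium between -0.02 and 0.05 m) or (horizontal distance between the grasp point and hollow_small below 0.012 m and z of the grasp point in the frame of hollow_small between -0.02 and 0.05 m) or (horizontal distance between the grasp point and hollow_tiny below 0.012 m and z of the grasp point in the frame of hollow_tiny between -0.02 and 0.05 m)).
It also fails if it takes over 48 s, if anything falls off the work surface, if the arm or the gripper's body presses on something with over 40 N, if the wrist force passes 120 N, or if a joint passes its speed limit or range.

## Working session

There is one attempt and no reset: what is moved stays moved. The work goes in short steps, Python scripts to look and compute and a tool call to move; the robot and the scene stay as the last step left them, time stands still between calls to the robot, and variables do not carry over. Pictures are saved under pics/ and viewed, at most 10 in all, crops included, and the job is handed in when it is done.

Besides the shell and the picture viewer there is one more tool, called after ">>>" as a command line: name --argument value ..., lists and objects as JSON in quotes. apply_moves: Moves the arm, as the interface text tells. Its arguments: {"type":"object","properties":{"targets":{"type":"array","items":{"type":"object","properties":{"travel":{"type":"array","items":{"type":"number"}},"roll":{"type":"number"},"jaw":{"type":"number"}}}}},"required":["targets"]}

```bash
mkdir -p pics
cat > h.py <<'E'
import numpy as np, cv2
from plant import ctrl
def snap(n,f):
    im=ctrl.snapshot(n)[:,:,::-1].copy(); cv2.imwrite(f,im); return im
def ray(n,px):
    c=ctrl.calibration(n); u=cv2.undistortPoints(np.array([[px]],float),np.array(c["K"]),np.array(c["dist_coeffs"]))[0,0]
    E=np.array(c["extrinsics"]); return E[:3,3],E[:3,:3]@np.array([u[0],u[1],1])
def onplane(n,px,z):
    o,d=ray(n,px); return (o+d*(z-o[2])/d[2]).round(4)
def proj(n,P):
    c=ctrl.calibration(n); E=np.linalg.inv(np.array(c["extrinsics"]))
    return cv2.projectPoints(np.array(P,float).reshape(-1,1,3),cv2.Rodrigues(E[:3,:3])[0],E[:3,3],np.array(c["K"]),np.array(c["dist_coeffs"]))[0].reshape(-1,2).round(1)
def two(p,q):
    (a,d),(b,e)=ray("top",p),ray("side",q)
    s=np.linalg.lstsq(np.c_[d,-e],b-a,rcond=None)[0]
    return ((a+d*s[0]+b+e*s[1])/2).round(4), np.linalg.norm(a+d*s[0]-b-e*s[1])
E
python3 - <<'E'
from h import *
snap("top","pics/top.png");snap("side","pics/side.png")
o=ctrl.get_obs();print(o["clock"],o["tool_pos"],o["orientation"],o["opening"])
for n in("top","side"):print(np.array(ctrl.calibration(n)["extrinsics"]).round(3))
E
```

```text
0.1 [0.19860661 0.64470864 0.24452689] [ 1.79915816e+02 -8.30491697e-03 -1.71261325e+01] 0.08748546190839407
[[-0.011 -0.99   0.143  0.43 ]
 [-1.     0.008 -0.024  0.032]
 [ 0.023 -0.143 -0.989  0.937]
 [ 0.     0.     0.     1.   ]]
[[-0.992 -0.065  0.104  0.479]
 [-0.122  0.633 -0.765  0.729]
 [-0.017 -0.772 -0.636  0.677]
 [ 0.     0.     0.     1.   ]]
```

View pics/top.png

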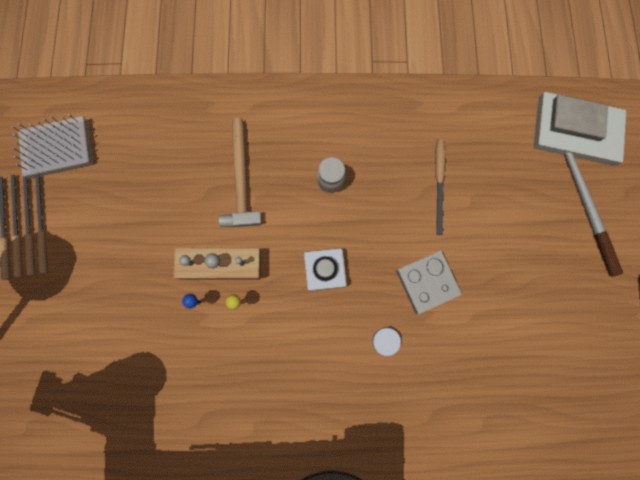

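View pics/side.png

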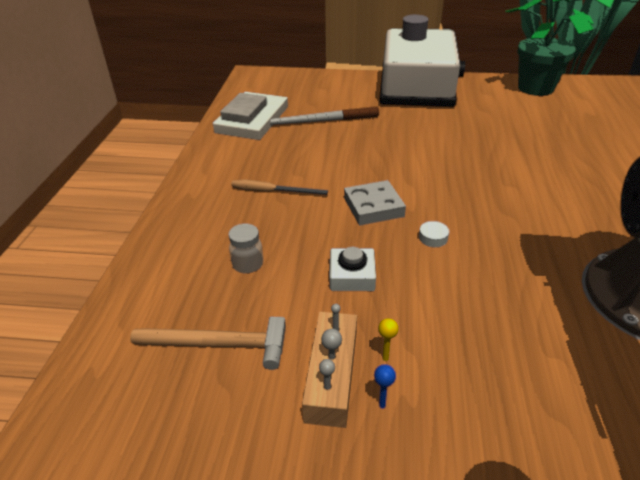

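The top view shows these candidates:
- **Punches:** steel balls at (186,261), (212,261) and (239,261), with blue (190,301) and yellow (233,302) look-alikes. I choose (212,261), the biggest steel ball.
- **Hollows:** (414,276), (435,267), (424,297) and (445,288). I choose (435,267), the biggest.
- **Button:** (325,268).

The side view agrees on the punch: the large one is in the middle hole at (331,339). I'll check both choices in one crop.

Run:
```python
from h import *
t=cv2.imread("pics/top.png")
a=cv2.resize(t[235:315,165:265],None,fx=4,fy=4,interpolation=cv2.INTER_CUBIC)
b=cv2.resize(t[240:320,385:485],None,fx=4,fy=4,interpolation=cv2.INTER_CUBIC)
cv2.imwrite("pics/crop1.png",np.hstack([a,b]))
hsv=cv2.cvtColor(t,cv2.COLOR_BGR2HSV)
m=((hsv[...,1]<70)&(hsv[...,2]>60)).astype(np.uint8)
n,l,s,c=cv2.connectedComponentsWithStats(m)
for i in range(1,n):
    if s[i,4]>25: print(s[i],c[i].round(1))
print(onplane("top",(325,268),.057),onplane("top",(212,261),.082),onplane("top",(435,267),.028))
print(two((212,261),(331,339)),two((186,261),(327,367)),two((325,268),(352,255)))
```

```text
[ 534   92   92  142 5851] [581.1 137.8]
[  18  116   74  118 3732] [ 52.1 151.9]
[318 157  28  35 771] [330.9 174.1]
[ 11 175   6  60 164] [ 13.5 203.8]
[  0 177   5  60 172] [  1.4 208.5]
[437 183   6  51 258] [439.4 208.4]
[219 211  43  16 532] [240.6 219. ]
[ 304  248   43   43 1448] [324.7 269.1]
[ 397  251   64   63 2421] [428.8 282.1]
[179 255  14  11 100] [184.6 260.3]
[204 254  16  14 174] [211.6 260.5]
[235 257   9   8  46] [238.4 260.4]
[373 327  28  29 650] [386.5 341.3]
[0.5223 0.007  0.057 ] [0.535  0.2265 0.082 ] [ 0.5253 -0.2225  0.028 ]
(array([0.5366, 0.2266, 0.0815]), np.float64(0.002980175789894402)) (array([0.5366, 0.2767, 0.0833]), np.float64(0.0027061926405249036)) (array([0.5241, 0.0068, 0.0504]), np.float64(0.0022908457175030376))
```

View pics/crop1.png

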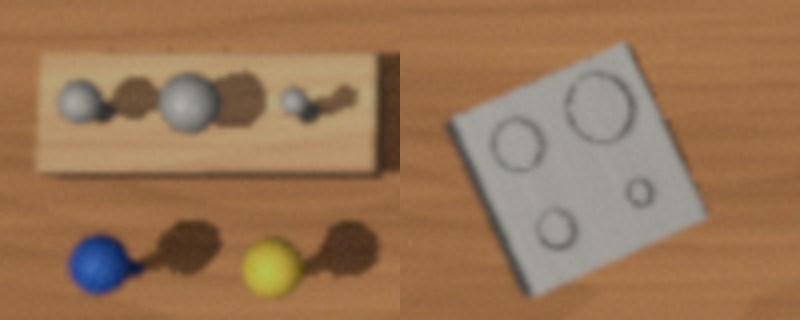

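The crop confirms both choices. The large ball is the middle one, at (212,260.5), with the medium one to its left and the small one to its right. The largest hollow is at (435,266.8). I'll move to the button, staying high and closing the fingers on the way.

>>> apply_moves --targets '[{"travel": [15,15,0],"roll": 0,"jaw": 0},{"travel": [25,25,0],"roll": 0,"jaw": 0},{"travel": [26,27,0],"roll": 0,"jaw": 0},{"travel": [26,27,0],"roll": 0,"jaw": 0},{"travel": [26,27,0],"roll": 0,"jaw": 0},{"travel": [26,27,0],"roll": 0,"jaw": 0},{"travel": [26,27,0],"roll": 0,"jaw": 0},{"travel": [26,27,0],"roll": 0,"jaw": 0},{"travel": [26,27,0],"roll": 0,"jaw": 0},{"travel": [26,27,0],"roll": 0,"jaw": 0}]'

```text
clock: 1.1
tool_pos: [0.3606, 0.3258, 0.2452]
orientation: [180.0, 0.0, -17.1]
force: [0.8, 0.4, 0.6]
opening: 0.013
gripper_force: 0.0
```

>>> apply_moves --targets '[{"travel": [28,28,0],"roll": 0,"jaw": 0},{"travel": [28,28,0],"roll": 0,"jaw": 0},{"travel": [28,28,0],"roll": 0,"jaw": 0},{"travel": [28,28,0],"roll": 0,"jaw": 0},{"travel": [28,28,0],"roll": 0,"jaw": 0},{"travel": [28,28,0],"roll": 0,"jaw": 0},{"travel": [28,28,0],"roll": 0,"jaw": 0},{"travel": [28,28,0],"roll": 0,"jaw": 0},{"travel": [18,24,0],"roll": 0,"jaw": 0},{"travel": [0,0,0],"roll": 0,"jaw": 0}]'

```text
clock: 2.1
tool_pos: [0.5191, 0.0164, 0.2447]
orientation: [179.9, 0.1, -17.3]
force: [-0.6, 0.4, -0.4]
opening: 0.0001
gripper_force: 0.0
```

>>> apply_moves --targets '[{"travel": [7,8,0],"roll": 0,"jaw": 0},{"travel": [0,0,25],"roll": 0,"jaw": 0},{"travel": [0,0,30],"roll": 0,"jaw": 0},{"travel": [0,0,30],"roll": 0,"jaw": 0},{"travel": [0,0,30],"roll": 0,"jaw": 0},{"travel": [0,0,20],"roll": 0,"jaw": 0},{"travel": [0,0,5],"roll": 0,"jaw": 0},{"travel": [0,0,0],"roll": 0,"jaw": 0},{"travel": [0,0,0],"roll": 0,"jaw": 0}]'

```text
clock: 3.0
tool_pos: [0.5237, 0.0099, 0.1065]
orientation: [-180.0, -0.1, -17.1]
force: [0.3, -0.2, 0.1]
opening: 0.0005
gripper_force: 0.0
```

Run:
```python
from h import *
s=snap("side","pics/side2.png")
o=ctrl.get_obs();print(o["tool_pos"],o["force"],o["joint_pos"])
t=o["tool_pos"];print(proj("side",[t,[t[0],t[1],t[2]-.019]]))
cv2.imwrite("pics/crop2.png",cv2.resize(s[150:310,260:460],None,fx=3,fy=3,interpolation=cv2.INTER_CUBIC))
```

```text
[0.52381886 0.00987382 0.10664863] [0.46631195 0.01457127 0.83242068] [ 2.25655383e+01  1.42073930e+01 -2.87901368e+01  2.01791466e-02
 -4.68848564e+01  5.03364683e+01]
[[353.3 231.1]
 [353.1 239.8]]
```

View pics/crop2.png

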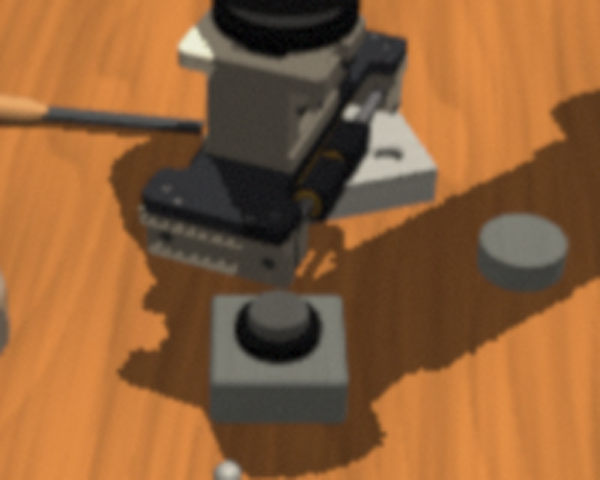

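The fingertips are hidden behind the gripper body in this view. The body sits at crop (145–300, 160–285), and the button below it is centred at crop (280,315). The projected tip, at crop (279,270), is right above the button. I'll correct y by about 3 mm and go down.

>>> apply_moves --targets '[{"travel": [1,3,0],"roll": 0,"jaw": 0},{"travel": [0,0,10],"roll": 0,"jaw": 0},{"travel": [0,0,10],"roll": 0,"jaw": 0},{"travel": [0,0,4],"roll": 0,"jaw": 0},{"travel": [0,0,0],"roll": 0,"jaw": 0},{"travel": [0,0,0],"roll": 0,"jaw": 0}]'

```text
clock: 3.65
tool_pos: [0.523, 0.0062, 0.0811]
orientation: [180.0, 0.0, -17.1]
force: [-0.2, 0.6, -0.2]
opening: 0.0006
gripper_force: 0.0
```

Next I press in small steps.

>>> apply_moves --targets '[{"travel": [0,0,3],"roll": 0,"jaw": 0},{"travel": [0,0,2],"roll": 0,"jaw": 0},{"travel": [0,0,2],"roll": 0,"jaw": 0},{"travel": [0,0,1],"roll": 0,"jaw": 0},{"travel": [0,0,0],"roll": 0,"jaw": 0},{"travel": [0,0,0],"roll": 0,"jaw": 0}]'

```text
clock: 4.25
tool_pos: [0.5232, 0.0063, 0.0736]
orientation: [-180.0, -0.0, -17.1]
force: [-0.4, 0.8, 3.1]
opening: 0.0004
gripper_force: 1.4
```

>>> apply_moves --targets '[{"travel": [0,0,1],"roll": 0,"jaw": 0},{"travel": [0,0,1],"roll": 0,"jaw": 0},{"travel": [0,0,1],"roll": 0,"jaw": 0},{"travel": [0,0,0],"roll": 0,"jaw": 0},{"travel": [0,0,0],"roll": 0,"jaw": 0}]'

```text
clock: 4.75
tool_pos: [0.5231, 0.0063, 0.0704]
orientation: [-180.0, -0.0, -17.1]
force: [-0.1, 1.6, 3.7]
opening: 0.0004
gripper_force: 2.3
```

>>> apply_moves --targets '[{"travel": [0,0,1],"roll": 0,"jaw": 0},{"travel": [0,0,1],"roll": 0,"jaw": 0},{"travel": [0,0,0],"roll": 0,"jaw": 0},{"travel": [0,0,0],"roll": 0,"jaw": 0}]'

```text
clock: 5.15
tool_pos: [0.5233, 0.0063, 0.0698]
orientation: [-180.0, -0.0, -17.1]
force: [-6.6, 2.7, 19.3]
opening: 0.0007
gripper_force: 9.9
```

The force jumped to 19 N with the tips at 50.8 mm, so the button is fully down. I'll go straight up, then across to the punch.

>>> apply_moves --targets '[{"travel": [0,0,-10],"roll": 0,"jaw": 0},{"travel": [0,0,-20],"roll": 0,"jaw": 0},{"travel": [0,0,-30],"roll": 0,"jaw": 0},{"travel": [0,0,-30],"roll": 0,"jaw": 0},{"travel": [0,0,-30],"roll": 0,"jaw": 0},{"travel": [0,0,-30],"roll": 0,"jaw": 0},{"travel": [0,0,-20],"roll": 0,"jaw": 0},{"travel": [0,0,0],"roll": 0,"jaw": 0}]'

```text
clock: 5.95
tool_pos: [0.5243, 0.0065, 0.2413]
orientation: [-179.9, -0.2, -17.1]
force: [-0.1, -0.1, -0.8]
opening: 0.0005
gripper_force: 0.0
```

>>> apply_moves --targets '[{"travel": [-5,-20,0],"roll": 0,"jaw": 0},{"travel": [-7,-28,0],"roll": 0,"jaw": 0},{"travel": [-7,-28,0],"roll": 0,"jaw": 0},{"travel": [-7,-28,0],"roll": 0,"jaw": 0},{"travel": [-7,-28,0],"roll": 0,"jaw": 0},{"travel": [-7,-28,0],"roll": 0,"jaw": 0},{"travel": [-7,-28,0],"roll": 0,"jaw": 0},{"travel": [-5,-20,0],"roll": 0,"jaw": 0},{"travel": [0,-6,0],"roll": 0,"jaw": 0},{"travel": [0,0,0],"roll": 0,"jaw": 0}]'

```text
clock: 6.95
tool_pos: [0.5362, 0.2265, 0.2375]
orientation: [179.9, 0.0, -17.1]
force: [0.7, 0.6, -0.1]
opening: 0.0004
gripper_force: 0.0
```

>>> apply_moves --targets '[{"travel": [0,0,0],"roll": 0,"jaw": 0}]'

```text
clock: 7.05
tool_pos: [0.5361, 0.2254, 0.238]
orientation: [180.0, 0.0, -17.1]
force: [-0.3, 0.1, 0.3]
opening: 0.0005
gripper_force: 0.0
```

>>> apply_moves --targets '[{"travel": [0,0,15],"roll": 0,"jaw": 0},{"travel": [0,0,25],"roll": 0,"jaw": 0},{"travel": [0,0,25],"roll": 0,"jaw": 0},{"travel": [0,0,15],"roll": 0,"jaw": 0},{"travel": [0,0,8],"roll": 0,"jaw": 0},{"travel": [0,0,0],"roll": 0,"jaw": 0},{"travel": [0,0,0],"roll": 0,"jaw": 0},{"travel": [0,0,0],"roll": 0,"jaw": 0}]'

```text
clock: 7.85
tool_pos: [0.5369, 0.2263, 0.1515]
orientation: [-179.9, -0.1, -17.1]
force: [-0.1, 0.0, 0.7]
opening: 0.0004
gripper_force: 0.0
```

Run:
```python
from h import *
s=snap("side","pics/side3.png")
o=ctrl.get_obs();t=o["tool_pos"];print(o["clock"],t,proj("side",[[t[0],t[1],t[2]-.019],[t[0],t[1],.097]]))
cv2.imwrite("pics/crop3.png",cv2.resize(s[220:430,230:430],None,fx=2.5,fy=2.5,interpolation=cv2.INTER_CUBIC))
```

```text
7.9 [0.53682098 0.22632578 0.15141861] [[331.7 314.3]
 [331.8 331.7]]
```

View pics/crop3.png

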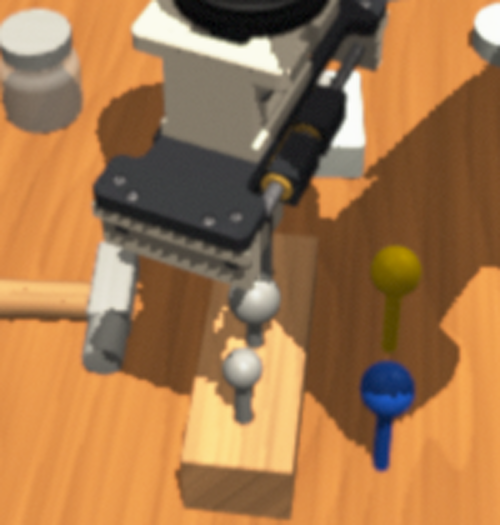

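The picture shows the closed fingers at crop (265,250), just above the large ball at crop (255,300). The medium ball at crop (242,368) is clear. I'll hold here.

>>> apply_moves --targets '[{"travel": [0,0,0],"roll": 0,"jaw": 0},{"travel": [0,0,0],"roll": 0,"jaw": 0},{"travel": [0,0,0],"roll": 0,"jaw": 0},{"travel": [0,0,0],"roll": 0,"jaw": 0},{"travel": [0,0,0],"roll": 0,"jaw": 0},{"travel": [0,0,0],"roll": 0,"jaw": 0},{"travel": [0,0,0],"roll": 0,"jaw": 0},{"travel": [0,0,0],"roll": 0,"jaw": 0},{"travel": [0,0,0],"roll": 0,"jaw": 0},{"travel": [0,0,0],"roll": 0,"jaw": 0}]'

```text
clock: 8.9
tool_pos: [0.5363, 0.2261, 0.1503]
orientation: [180.0, 0.0, -17.1]
force: [0.6, 0.5, 0.0]
opening: 0.0004
gripper_force: 0.0
```

>>> apply_moves --targets '[{"travel": [0,0,0],"roll": 0,"jaw": 0},{"travel": [0,0,0],"roll": 0,"jaw": 0},{"travel": [0,0,0],"roll": 0,"jaw": 0},{"travel": [0,0,0],"roll": 0,"jaw": 0},{"travel": [0,0,0],"roll": 0,"jaw": 0},{"travel": [0,0,0],"roll": 0,"jaw": 0},{"travel": [0,0,0],"roll": 0,"jaw": 0},{"travel": [0,0,0],"roll": 0,"jaw": 0},{"travel": [0,0,0],"roll": 0,"jaw": 0},{"travel": [0,0,0],"roll": 0,"jaw": 0}]'

```text
clock: 9.9
tool_pos: [0.5364, 0.2261, 0.1504]
orientation: [180.0, -0.0, -17.1]
force: [-0.9, -0.2, 0.4]
opening: 0.0006
gripper_force: 0.0
```

>>> apply_moves --targets '[{"travel": [0,0,0],"roll": 0,"jaw": 0},{"travel": [0,0,-15],"roll": 0,"jaw": 0},{"travel": [0,0,-25],"roll": 0,"jaw": 0},{"travel": [0,0,-25],"roll": 0,"jaw": 0},{"travel": [0,0,-15],"roll": 0,"jaw": 0},{"travel": [0,0,-8],"roll": 0,"jaw": 0},{"travel": [0,0,0],"roll": 0,"jaw": 0}]'

```text
clock: 10.6
tool_pos: [0.5367, 0.2264, 0.2393]
orientation: [-179.9, -0.1, -17.1]
force: [0.5, 0.6, -0.8]
opening: 0.0006
gripper_force: 0.0
```

>>> apply_moves --targets '[{"travel": [5,20,0],"roll": 0,"jaw": 0},{"travel": [7,25,0],"roll": 0,"jaw": 0},{"travel": [7,25,0],"roll": 0,"jaw": 0},{"travel": [7,25,0],"roll": 0,"jaw": 0},{"travel": [7,25,0],"roll": 0,"jaw": 0},{"travel": [7,25,0],"roll": 0,"jaw": 0},{"travel": [7,25,0],"roll": 0,"jaw": 0},{"travel": [7,25,0],"roll": 0,"jaw": 0},{"travel": [7,25,0],"roll": 0,"jaw": 0},{"travel": [7,25,0],"roll": 0,"jaw": 0}]'

```text
clock: 11.6
tool_pos: [0.5281, -0.0298, 0.2371]
orientation: [179.9, 0.1, -17.1]
force: [0.0, -0.4, -0.3]
opening: 0.0004
gripper_force: 0.0
```

>>> apply_moves --targets '[{"travel": [7,25,0],"roll": 0,"jaw": 0},{"travel": [7,25,0],"roll": 0,"jaw": 0},{"travel": [7,25,0],"roll": 0,"jaw": 0},{"travel": [7,25,0],"roll": 0,"jaw": 0},{"travel": [7,25,0],"roll": 0,"jaw": 0},{"travel": [7,25,0],"roll": 0,"jaw": 0},{"travel": [7,25,0],"roll": 0,"jaw": 0},{"travel": [5,12,0],"roll": 0,"jaw": 0},{"travel": [0,0,0],"roll": 0,"jaw": 0},{"travel": [0,0,0],"roll": 0,"jaw": 0}]'

```text
clock: 12.6
tool_pos: [0.5252, -0.2226, 0.2376]
orientation: [180.0, 0.1, -17.2]
force: [-0.1, -0.2, 0.7]
opening: 0.0006
gripper_force: 0.0
```

>>> apply_moves --targets '[{"travel": [0,0,15],"roll": 0,"jaw": 0},{"travel": [0,0,25],"roll": 0,"jaw": 0},{"travel": [0,0,30],"roll": 0,"jaw": 0},{"travel": [0,0,30],"roll": 0,"jaw": 0},{"travel": [0,0,25],"roll": 0,"jaw": 0},{"travel": [0,0,20],"roll": 0,"jaw": 0},{"travel": [0,0,10],"roll": 0,"jaw": 0},{"travel": [0,0,0],"roll": 0,"jaw": 0},{"travel": [0,0,0],"roll": 0,"jaw": 0},{"travel": [0,0,0],"roll": 0,"jaw": 0}]'

```text
clock: 13.6
tool_pos: [0.5267, -0.2226, 0.0846]
orientation: [-180.0, -0.1, -17.1]
force: [0.9, -0.2, 0.6]
opening: 0.0004
gripper_force: 0.0
```

Run:
```python
from h import *
s=snap("side","pics/side4.png")
o=ctrl.get_obs();t=o["tool_pos"];print(o["clock"],t,o["force"],proj("side",[[t[0],t[1],t[2]-.019],[t[0],t[1],.028]]))
```

```text
13.65 [ 0.52656422 -0.22262815  0.08460257] [-0.37645155  0.0957966   0.66252139] [[360.4 177. ]
 [359.9 192.1]]
```

View pics/side4.png

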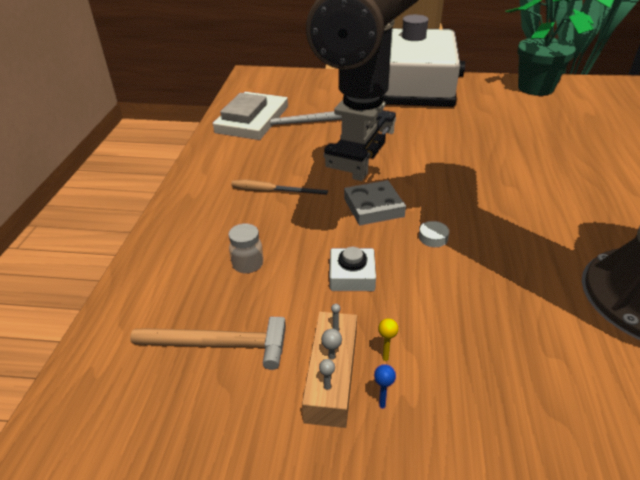

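The gripper is just above the block, and the tip projects to (360,177), over the largest hollow at (360,192). The button at (352,255) is up again, and the punches and other objects are where they started. I'll hand the job in.

```bash
python3 -c "
from plant import ctrl
print(ctrl.close_job())"
```

```text
the job is handed in; nothing more can be done
None
```

I pressed the call button fully down, held the fingertips over the largest punch for at least 2 s, and handed the job in at about 14 s of the 48 s limit while pointing at the largest hollow; no contact with anything but the button showed in the force readings or pictures, and no verdict came back.

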